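Wedge the honing board up to its gauge pointer

TASK

Set the honing board for sharpening: take the wooden wedge, slide its thin end along the table under the front bar of the board, and push it in until the board rises and just bears on the gauge's pointer. Stop while it bears lightly, for the pointer must not be pressed hard, then let go and leave the wedge in place holding the board up. Lift the board with the wedge only, do not touch the board or the gauge with the robot, and leave the bottle, the plain block and the tray alone.

Things in the scene. Friction and masses are not known exactly. Their poses are not given: they have to be found in the camera images.
- wedge_grip (a point): Loose brown wooden wedge, 184 mm long, 30 wide, about 0.09 kg, flat on the table, slope up. This point is the centre of its thick grip end, a block 56 long, 30 wide, 38 high (so 19 above the table). Axes: x along the wedge towards the thin tip, y across it, z up. From the block's front the top slopes straight down over 128 mm (1 in 4) to a tip 6 thick.
- wedge_tip (a point): Middle of the underside of the wedge's thin tip, 156 mm ahead of wedge_grip along its x and 19 below it. Same axes.
- board: Loose white honing board, 160 mm long, 90 wide, 12 thick, grey stone on top, 0.6 to 0.9 kg. Origin at table height under its centre; x points from front end to rear end (the way the wedge is pushed), z up. At first level: its top 29 above the table, stone's top 45. Its rear stands on a round foot 70 behind the centre and tilts up about it; its front on two pegs, 62 clear between them.
- board_bar (a point): Middle of the lowest line of the round steel bar (radius 5 mm) along the board's front edge, 75 mm from the board's centre towards its -x; at first 16 above the table. Same axes as the board. The wedge goes under this bar midway between the pegs and lifts it; it first touches the bar when its tip is about 40 mm past it.
- jig: Fixed aluminium frame round the board: two rails 12 mm high along its sides and a stop bar 24 high against its rear foot, which takes the push. Origin and axes coincide with the board's at the start.
- gauge: Fixed steel gauge post, 66 mm high, beside the board's front corner: 66 from the board's centre towards its -x and 78 to its +y. Origin at its foot. Its arm holds a round-ended pointer over the board's top, 35 to +y of the board's centre line. The pointer may never bear more than 12 N.
- gauge_top (a point): Top of the post, 66 mm up. The pointer's clamped height varies, unmeasured: its end starts 6 to 16 mm above the board's top, so the wedge tip must go 64 to 112 mm past the bar. Feel for it: lifting takes a slowly changing push (some 4 to 12 N); when the board meets the pointer the push climbs within a few mm, by about 8 to 14 N per 10 N on the pointer. Let go, the wedge stays by friction.
- vial: Bystander: small amber bottle, 38 mm across, 62 high; origin at its foot.
- block: Bystander: plain rectangular wood block 85 x 32 x 34 mm, no slope; origin under its centre.
- tray: Bystander: open steel instrument tray 100 x 190 x 18 mm; origin under its centre.
Things that resemble listed ones, but are neither listed nor needed, are in the scene too. Leave any blue or yellow look-alike of the part that bears wedge_grip alone.

How it is judged:
By the outcome, as a careful person would: the job done as asked, in the order asked, and still so for the second after the job is handed in, with the robot touching nothing.
It also fails if it takes over 70 s, if anything falls off the work surface, if the arm or the gripper's body presses on something with over 40 N, if the wrist force passes 120 N, or if a joint passes its speed limit or range.

ROBOT

A 7-joint arm with a two-finger parallel gripper is mounted at the origin on the work surface. World frame = base frame: x ahead of the robot, y to its left, z up, the work surface at z = 0. Lengths are in m, angles in rad, forces in N, time in s.
With the tool pointing down it reaches from about 0.375 to 0.925 m from the base axis. Payload 3.1 kg.
Tool frame: the origin (TCP) lies between the finger pads; the fingertips stand 19 mm ahead of it and the grasp point (between the pads) is the TCP; z points along the fingers, y is the direction in which the jaws open and shut (so a half turn about z gives the same grasp; the last joint's range is limited). The gripper opens to 85 mm and grips with 20 to 120 N. Pads are 22 mm wide; open, the fingers measure 114 mm over their backs; the gripper's body (76 mm by 85 mm) begins 54 mm behind the grasp point. The pads swing forward as they close: fully open they stand 13 mm farther back than shut.
Start: joints at [-1.345, 0.383, 0.044, 1.598, -0.018, 1.161, -0.05], TCP at [0.207, 0.616, 0.25] pointing down, gripper open.
Joint ranges: [-2.61, 2.61], [-0.41, 2.15], [-1.48, 1.57], [0, 2.5], [-1.57, 4.71], [0.05, 1.97], [-2.85, 2.85]. Speed limits (rad/s): [2.79, 2.79, 3.14, 3.14, 3.14, 3.14, 3.14].

INTERFACE

Orientations are given as a unit quaternion [x, y, z, w].
In Python, from bench import move_ptp, movel, move_j, move_gripper, pause, inverse_kinematics, read_camera, camera_params, MotionError, sign_off, look_for, tip_of, read_time_s, read_qpos, read_joint_vel, read_effort, read_eef_pos, read_tcp_rot, read_ft_force, read_ft_torque, read_finger_gap gives the robot as it stands. Calls block until the motion is done:
- move_ptp(position, orientation): joint-space move of the TCP to a pose.
- movel(position, orientation=None, speed=0.15): straight line of the TCP; orientation=None keeps the orientation; speed is the mean speed in m/s.
- move_j(angles): joint-space move.
- move_gripper(opening, effort=None): finger opening in m; effort is the grip in N (None keeps the last); returns when the fingers have stopped.
- pause(seconds).
- inverse_kinematics(position, orientation): joint angles nearest the present ones, or None.
- read_camera(name): name is "scene" or "side" or "wrist"; returns the picture (400x640x3 uint8, red, green, blue); there is no depth.
- camera_params(name): a dict with "K" (3x3 intrinsics, pixels), "dist_coeffs" ([k1, k2, p1, p2, k3] as OpenCV has them; the pictures are not rectified), "camera_from_world" (4x4, takes a point from world to camera coordinates). Camera axes: x right, y down, z forward; pixel columns grow to the right and rows downward; lengths in m; the calibration is good to about 2 mm. A picture is of the moment at which its call begins: read the wrist's pose just before it. camera_params takes no time and is no camera call; for the wrist camera it gives the pose at the moment of the call.
A pose or a line that the arm cannot do raises MotionError and nothing moves.
- sign_off(): hands the job in, once; it reports no verdict.
Trained networks look in the newest picture that a camera, given by its name, has taken for a name from the list of things; names that differ only in an ending like _2 or _b are one class to them, and where a whole thing is asked for, a point or a joint stands for the part that bears it (a point fixed in the world has none). Each returns a list of dicts, best first, with "confidence" (0 to 1); they miss things now and then, are a little off and sometimes report something else, mostly with a low value. They report only what shows in the picture. A call takes as long as a camera call. They do not tell look-alikes from the thing itself.
- look_for(camera, name): "at" ([column, row] in pixels, amid what is visible of it).
- tip_of(camera, name): "at" ([column, row] in pixels: a listed point, or the origin of a listed thing).
Readings, each from a call of its own:
- read_time_s(): time.
- read_qpos(): joint angles.
- read_joint_vel(): joint speeds.
- read_effort(): joint torques, N m.
- read_eef_pos(): TCP position.
- read_tcp_rot(): TCP orientation.
- read_ft_force(): force on the tool from outside, world axes, zero at the start.
- read_ft_torque(): the same for the moment, N m.
- read_finger_gap(): finger opening in m.
Only numpy, scipy, OpenCV 4.12 (cv2) and the standard library are available. Lean on these libraries where they do the work, as an engineer would, in place of code of your own. Each camera call takes 0.05 s, during which the arm holds its last target. There are 200 camera calls.

## Working session

There is one attempt and no reset: what is moved stays moved. The work goes in short steps, each a Python script; the robot and the scene stay as the last script left them, time stands still between calls to the robot, and variables do not carry over. Pictures are saved under pics/ and viewed, about 8 in all and at most 12, crops included, and the job is handed in when it is done.

```bash
ls; mkdir -p pics; cat > h.py <<'E'
import numpy as np, cv2
from bench import *
def snap(cam,fn=None):
    P=camera_params(cam); im=read_camera(cam)
    if fn: cv2.imwrite('pics/'+fn,cv2.cvtColor(im,cv2.COLOR_RGB2BGR))
    return im,P
def ray(P,uv):
    n=cv2.undistortPoints(np.array([[uv]],float),np.array(P['K'],float),np.array(P['dist_coeffs'],float))[0,0]
    T=np.array(P['camera_from_world']);R=T[:3,:3]
    return -R.T@T[:3,3], R.T@np.array([n[0],n[1],1.])
def onz(P,uv,z):
    c,d=ray(P,uv); return c+d*(z-c[2])/d[2]
def tri(obs):
    A=np.zeros((3,3));b=np.zeros(3)
    for P,uv in obs:
        c,d=ray(P,uv);d/=np.linalg.norm(d);M=np.eye(3)-np.outer(d,d);A+=M;b+=M@c
    return np.linalg.solve(A,b)
def proj(P,X):
    T=np.array(P['camera_from_world']);r,_=cv2.Rodrigues(T[:3,:3])
    return cv2.projectPoints(np.array(X,float).reshape(-1,3),r,T[:3,3],np.array(P['K'],float),np.array(P['dist_coeffs'],float))[0][:,0]
E
python3 - <<'E'
from h import *
print(read_time_s())
Z=dict(wedge_grip=.019,wedge_tip=0,board=0,board_bar=.016,jig=0,gauge=0,gauge_top=.066,vial=0,block=0,tray=0)
ims=[]
for c in ('scene','side'):
    im,P=snap(c,c+'0.png')
    for n,z in Z.items():
        for d in tip_of(c,n)[:3]:
            print(c,n,np.round(d['at']),round(d['confidence'],2),onz(P,d['at'],z).round(3))
print(read_time_s())
E
```

```text
pics
0.0
scene wedge_grip [225. 158.] 0.8 [ 0.692 -0.344  0.019]
scene wedge_grip [327. 132.] 0.77 [ 0.35  -0.216  0.019]
scene wedge_grip [274. 155.] 0.61 [ 0.555 -0.251  0.019]
scene wedge_tip [302. 186.] 0.95 [ 0.549 -0.104  0.   ]
scene wedge_tip [231. 123.] 0.65 [ 0.584 -0.481  0.   ]
scene wedge_tip [283. 128.] 0.59 [ 0.452 -0.341  0.   ]
scene board [364. 232.] 0.82 [0.506 0.15  0.   ]
scene board_bar [344. 221.] 0.91 [0.535 0.086 0.016]
scene jig [363. 233.] 0.63 [0.512 0.149 0.   ]
scene gauge [354. 205.] 0.7 [0.464 0.059 0.   ]
scene gauge [256. 219.] 0.23 [ 0.738 -0.097  0.   ]
scene gauge [298. 298.] 0.21 [0.789 0.184 0.   ]
scene gauge_top [359. 195.] 0.69 [0.461 0.067 0.066]
scene vial [255. 215.] 0.6 [ 0.732 -0.11   0.   ]
scene block [428. 295.] 0.93 [0.498 0.409 0.   ]
scene tray [365. 233.] 0.72 [0.506 0.152 0.   ]
scene tray [296. 297.] 0.69 [0.791 0.179 0.   ]
side wedge_grip [439. 316.] 0.9 [ 0.693 -0.342  0.019]
side wedge_grip [256. 342.] 0.78 [ 0.348 -0.226  0.019]
side wedge_tip [331. 375.] 0.73 [ 0.45  -0.338  0.   ]
side wedge_tip [318. 260.] 0.62 [ 0.543 -0.107  0.   ]
side board [268. 195.] 0.68 [0.518 0.134 0.   ]
side board_bar [286. 205.] 0.81 [0.541 0.064 0.016]
side board_bar [259. 219.] 0.42 [0.465 0.055 0.016]
side jig [265. 192.] 0.28 [ 0.516  0.147 -0.   ]
side gauge [260. 219.] 0.52 [0.47  0.066 0.   ]
side gauge [228. 141.] 0.16 [0.493 0.4   0.   ]
side gauge_top [258. 206.] 0.82 [0.467 0.052 0.066]
side vial [387. 231.] 0.55 [ 0.73  -0.109  0.   ]
side block [229. 140.] 0.9 [0.497 0.403 0.   ]
side block [256. 206.] 0.49 [0.474 0.111 0.   ]
side tray [345. 152.] 0.55 [0.789 0.194 0.   ]
1.1
```

```bash
python3 - <<'E'
import cv2
for c,(x0,y0,x1,y1) in dict(scene=(180,90,480,320),side=(200,120,480,400)).items():
    im=cv2.imread(f'pics/{c}0.png')[y0:y1,x0:x1]
    cv2.imwrite(f'pics/{c}0c.png',cv2.resize(im,None,fx=2.1,fy=2.1,interpolation=cv2.INTER_CUBIC))
E
```

```text
(no output)
```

View pics/scene0c.png

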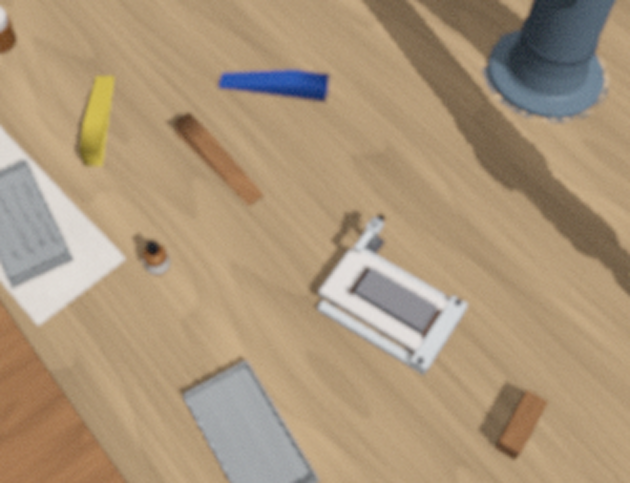

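View pics/side0c.png

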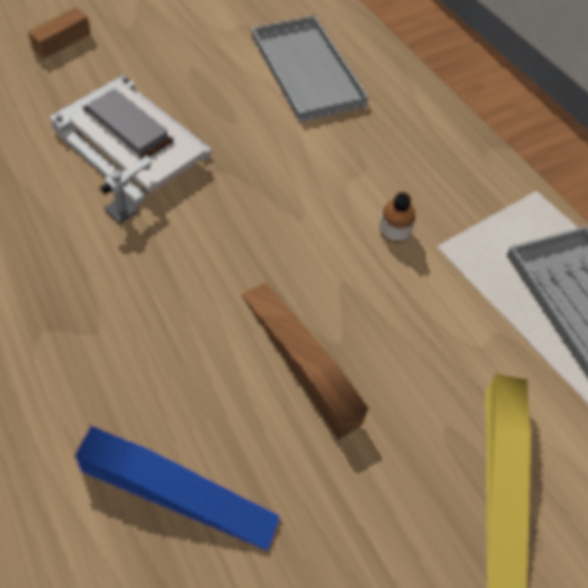

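Seen: the brown sloped wedge sits at scene crop (215,158), pointing to the white board at (395,305). The gauge is at the board's near-left corner, and blue and yellow look-alikes lie around. Next is a closer wrist look at the board and the wedge.

```bash
cat >> h.py <<'E'
from scipy.spatial.transform import Rotation as Ro
def down(a):
    c,s=np.cos(a),np.sin(a)
    return Ro.from_matrix(np.array([[c,s,0],[s,-c,0],[0,0,-1]])).as_quat()
E
python3 - <<'E'
from h import *
P=camera_params('wrist');c,_=ray(P,(320,200)); R=Ro.from_quat(read_tcp_rot()).as_matrix()
print('cam in tcp',R.T@(c-read_eef_pos()), 'axes',(R.T@np.array(P['camera_from_world'])[:3,:3].T).round(2))
for a in (np.radians(111),np.radians(94)):
  for k in (0,np.pi):
    for p in ((.52,.1,.3),(.555,-.26,.024),(.56,0.02,.024)):
        q=inverse_kinematics(p,down(a+k)); print(k,p,None if q is None else np.round(q,2))
E
```

```text
cam in tcp [ 0.07399602  0.0001325  -0.12347097] axes [[-0.   -0.96 -0.29]
 [ 1.   -0.    0.  ]
 [-0.   -0.29  0.96]]
0 (0.52, 0.1, 0.3) [-0.82  0.11  0.6   1.85 -0.07  1.2   0.17]
0 (0.555, -0.26, 0.024) [-0.22  0.75  0.77  1.85 -0.7   0.83  1.28]
0 (0.56, 0.02, 0.024) [-0.52  0.58  0.5   1.97 -0.42  0.7   0.61]
3.141592653589793 (0.52, 0.1, 0.3) [-1.44  0.34  1.42  1.87 -0.36  1.24 -2.69]
3.141592653589793 (0.555, -0.26, 0.024) [-0.52  1.26  1.36  1.86 -1.32  1.29 -1.5 ]
3.141592653589793 (0.56, 0.02, 0.024) [-1.06  1.21  1.36  1.99 -1.31  1.24 -1.92]
0 (0.52, 0.1, 0.3) [-0.84  0.11  0.63  1.85 -0.07  1.2  -0.13]
0 (0.555, -0.26, 0.024) [-0.16  0.71  0.68  1.85 -0.61  0.8   0.91]
0 (0.56, 0.02, 0.024) [-0.54  0.58  0.52  1.97 -0.44  0.7   0.32]
3.141592653589793 (0.52, 0.1, 0.3) [ 0.79  0.33 -1.23  1.79  0.32  1.26  2.68]
3.141592653589793 (0.555, -0.26, 0.024) [-0.52  1.26  1.36  1.86 -1.32  1.29 -1.8 ]
3.141592653589793 (0.56, 0.02, 0.024) [-1.06  1.21  1.36  1.99 -1.31  1.24 -2.22]
```

```bash
python3 - <<'E'
from h import *
a=np.radians(111)
move_ptp((.52,.13,.28),down(a)); pause(.2)
im,P=snap('wrist','w_board.png')
for n,z in dict(board=0,board_bar=.016,jig=0,gauge=0,gauge_top=.066).items():
    for d in tip_of('wrist',n)[:2]: print(n,np.round(d['at'],1),round(d['confidence'],2),onz(P,d['at'],z).round(4))
np.savez('P_board.npz',**P)
move_ptp((.55,-.13,.28),down(np.radians(94))); pause(.2)
im,P=snap('wrist','w_wedge.png'); np.savez('P_wedge.npz',**P)
for n,z in dict(wedge_grip=.019,wedge_tip=0).items():
    for d in tip_of('wrist',n)[:2]: print(n,np.round(d['at'],1),round(d['confidence'],2),onz(P,d['at'],z).round(4))
print(read_time_s(),read_eef_pos())
E
```

```text
board [332.7 147.5] 0.73 [0.5221 0.1505 0.    ]
board [532.6 194.7] 0.36 [0.7872 0.1885 0.    ]
board_bar [324.9 207.5] 0.63 [0.5391 0.08   0.016 ]
gauge [264.3 196.1] 0.82 [0.4633 0.0614 0.    ]
gauge_top [256.3 207.9] 0.73 [0.4641 0.0682 0.066 ]
wedge_grip [155.  221.3] 0.91 [ 0.3415 -0.2151  0.019 ]
wedge_grip [416.  320.3] 0.81 [ 0.6919 -0.3356  0.019 ]
wedge_tip [325.7 141.6] 0.79 [ 0.549  -0.1029  0.    ]
wedge_tip [244.4 296.3] 0.58 [ 0.4507 -0.3273  0.    ]
5.0583 [ 0.55022864 -0.12878003  0.27992695]
```

View pics/w_board.png

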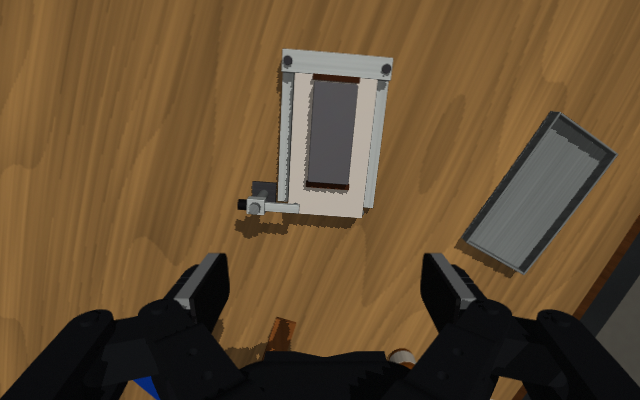

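View pics/w_wedge.png

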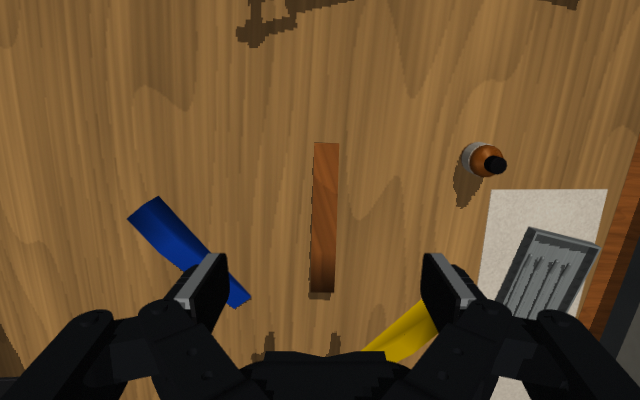

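The board picture shows the board front edge from (288,213) to (362,217), the stone at (331,135) and the gauge at (255,207). The wedge picture shows the tip edge from (314,143) to (339,143) and the thick end from (309,291) to (335,292), with clear space around it.

```bash
python3 - <<'E'
from h import *
P=dict(np.load('P_board.npz')); im=cv2.imread('pics/w_board.png').astype(int)
def rect(mask,z):
    n,l,s,c=cv2.connectedComponentsWithStats(mask.astype(np.uint8)); return l,s,c
b,g,r=im[...,0],im[...,1],im[...,2]
roi=np.zeros(b.shape,bool); roi[40:225,280:396]=1
for name,m,z in (('stone',(b-g>5)&(b<140)&(b>60)&roi,.045),('white',(r>170)&(r-b>8)&roi,.029)):
    l,s,c=rect(m,z); k=1+s[1:,4].argmax(); print(name,s[k])
    cn=max(cv2.findContours((l==k).astype(np.uint8),0,1)[0],key=len)[:,0]
    X=np.array([onz(P,p,z)[:2] for p in cn],np.float32)
    R=cv2.minAreaRect(X*1000); print(R, cv2.boxPoints(R).round(1).tolist())
print('front ends',[onz(P,p,.029).round(4).tolist() for p in ((288,213),(362,217.5))])
P=dict(np.load('P_wedge.npz'))
t=[onz(P,p,.006) for p in ((314,143),(339,143))]; e=[onz(P,p,.038) for p in ((309,291),(335,292))]
print(np.round(t,4),np.round(e,4)); t=sum(t)/2;e=sum(e)/2; d=(t-e)[:2]
print(np.linalg.norm(d),np.degrees(np.arctan2(d[1],d[0])),'grip',e[:2]+d/np.linalg.norm(d)*.028)
E
```

```text
Traceback (most recent call last):
ValueError: attempt to get argmax of an empty sequence
```

```bash
python3 - <<'E'
from h import *
P=dict(np.load('P_board.npz')); im=cv2.imread('pics/w_board.png').astype(int)
print('bgr',im[135,331],im[200,330],im[135,300],im[135,284])
b,g,r=im[...,0],im[...,1],im[...,2]
roi=np.zeros(b.shape,bool); roi[40:225,280:396]=1
for name,(y,x),z in (('stone',(135,331),.045),('white',(200,330),.029)):
    m=(abs(im-im[y,x]).max(2)<22)&roi
    n,l,s,c=cv2.connectedComponentsWithStats(m.astype(np.uint8)); k=l[y,x]; print(name,s[k])
    cn=max(cv2.findContours((l==k).astype(np.uint8),0,1)[0],key=len)[:,0]
    X=np.array([onz(P,p,z)[:2] for p in cn],np.float32)
    R=cv2.minAreaRect(X*1000); print(R, cv2.boxPoints(R).round(1).tolist())
print('front ends',[onz(P,p,.029).round(4).tolist() for p in ((288,213),(362,217.5))])
P=dict(np.load('P_wedge.npz'))
t=[onz(P,p,.006) for p in ((314,143),(339,143))]; e=[onz(P,p,.038) for p in ((309,291),(335,292))]
print(np.round(t,4),np.round(e,4)); t=sum(t)/2;e=sum(e)/2; d=(t-e)[:2]
print(np.linalg.norm(d),np.degrees(np.arctan2(d[1],d[0])),'grip',e[:2]+d/np.linalg.norm(d)*.028)
E
```

```text
bgr [81 78 81] [161 172 181] [162 174 183] [159 162 158]
stone [ 304   80   54  114 4686]
((511.827880859375, 163.1007843017578), (49.869319915771484, 119.09037017822266), 16.557771682739258) [[471.0, 213.10000610351562], [504.8999938964844, 98.9000015258789], [552.7000122070312, 113.0999984741211], [518.7999877929688, 227.3000030517578]]
white [ 289   68   93  150 5856]
((515.6726684570312, 154.34617614746094), (99.28878784179688, 165.9165802001953), 16.65772247314453) [[444.29998779296875, 219.60000610351562], [491.8999938964844, 60.599998474121094], [587.0, 89.0999984741211], [539.5, 248.10000610351562]]
front ends [[0.4987, 0.0615, 0.029], [0.5839, 0.0882, 0.029]]
[[ 0.535  -0.1048  0.006 ]
 [ 0.5649 -0.1026  0.006 ]] [[ 0.5415 -0.2872  0.038 ]
 [ 0.5745 -0.2862  0.038 ]]
0.18316996105812353 92.50744929198447 grip [ 0.55676878 -0.2587518 ]
```

Measurements agree: the bar is at about (0.540, 0.080), pushing direction 107°, wedge length 183 mm, heading 92.5°. I'll grasp the wedge and slide it to the pre-insertion pose.

```bash
cat >> h.py <<'E'
B=np.array([.540,.0797]); YAW=np.radians(107); U=np.array([np.cos(YAW),np.sin(YAW)])
E
python3 - <<'E'
from h import *
a=np.radians(92.5); w=np.array([np.cos(a),np.sin(a)]); g=np.array([.5568,-.2588])-.010*w
q=down(a)
move_ptp((*g,.12),q); movel((*g,.023),speed=.12); print('f',np.round(read_ft_force(),1))
move_gripper(0.0,60); print('gap',read_finger_gap(),'f',np.round(read_ft_force(),1))
p=B-.191*U
print(read_eef_pos())
movel((*p,.0235),down(YAW),speed=.08); pause(.2)
print(read_eef_pos(),np.round(read_ft_force(),1),read_time_s())
im,P=snap('wrist','w_pre.png'); np.savez('P_pre.npz',**P)
im,Ps=snap('scene','s_pre.png')
for c,PP in(('wrist',P),('scene',Ps)):
  for n,z in dict(wedge_tip=0,board_bar=.016).items():
    for d in tip_of(c,n)[:2]: print(c,n,np.round(d['at'],1),round(d['confidence'],2),onz(PP,d['at'],z).round(4))
E
```

```text
f [ 0.4 -0.3 -0.6]
gap 0.02917841942508334 f [0.4 0.  2.7]
[ 0.55777115 -0.26913718  0.02356461]
[ 0.59596455 -0.10166685  0.02353387] [-0.3 -2.5  4.3] 9.9
scene wedge_tip [334.6 218.4] 0.89 [0.5448 0.0558 0.    ]
scene wedge_tip [231.9 124.7] 0.8 [ 0.5861 -0.4721  0.    ]
scene board_bar [343.7 219.6] 0.62 [0.5318 0.0826 0.016 ]
```

View pics/w_pre.png

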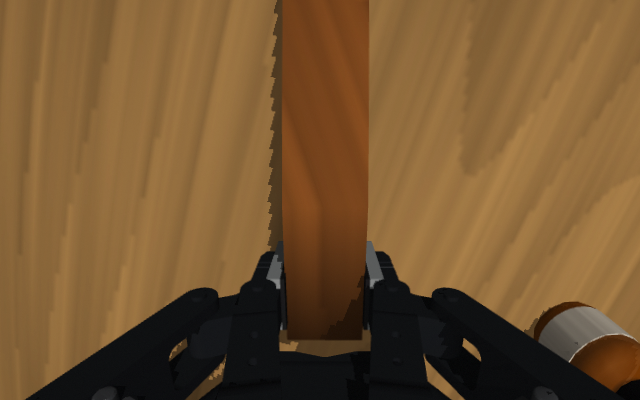

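The wedge is square in the jaws, centred at column 325, and the tip is at about (0.545, 0.056) as planned. Now I'll insert it to about 60 mm past the bar while logging the force.

```bash
cat >> h.py <<'E'
def to(s,sp):   # s: wedge tip past bar, m
    movel((*(B+(s-.166)*U),.0235),down(YAW),speed=sp)
def meas(n=5):
    F=[]
    for _ in range(n): F.append(read_ft_force()); pause(.01)
    F=np.mean(F,0); return -F[:2]@U, F[:2]@np.array([-U[1],U[0]]), F[2]
E
python3 - <<'E'
from h import *
to(.03,.06); print(30,np.round(meas(),2),read_time_s())
for s in range(32,61,2):
    to(s/1000,.02); m=meas()
    e=(np.array(read_eef_pos())[:2]-B)@U*1000+166
    print(s,round(e,2),np.round(m,2),round(read_time_s(),2))
    if m[0]>25: break
E
```

```text
30 [ 0.73 -0.58  5.71] 11.3083
32 32.17 [ 1.93 -0.71  5.11] 11.6
34 33.67 [ 3.08 -0.55  4.28] 11.89
36 35.78 [ 3.47 -0.04  4.77] 12.18
38 37.97 [3.14 0.61 4.99] 12.47
40 39.69 [4.22 0.28 5.  ] 12.77
42 40.31 [ 7.04 -0.21  3.49] 13.06
44 41.65 [ 7.86 -0.2   2.91] 13.35
46 43.37 [8.08 0.14 2.77] 13.64
48 45.26 [8.44 0.26 2.98] 13.93
50 47.22 [8.2  0.31 2.82] 14.22
52 49.19 [8.09 0.25 3.07] 14.52
54 51.16 [8.76 0.37 2.69] 14.81
56 53.16 [8.16 0.21 3.14] 15.1
58 55.13 [8.65 0.05 3.04] 15.39
60 57.13 [8.61 0.2  3.28] 15.68
```

```bash
python3 - <<'E'
from h import *
L=[];base=8.5
for s in range(61,118):
    to(s/1000,.01); m=meas(8)
    e=(np.array(read_eef_pos())[:2]-B)@U*1000+166
    L.append(m[0])
    ref=np.median(L[-13:-3]) if len(L)>=6 else base
    if s%3==0 or m[0]-ref>1: print(s,round(e,2),np.round(m,2),round(ref,2),round(read_time_s(),2))
    if m[0]-ref>2.5: break
E
```

```text
63 59.93 [8.73 0.57 2.84] 8.5 16.63
66 62.91 [8.47 0.27 2.88] 8.73 17.58
69 65.93 [9.04 0.24 2.85] 8.57 18.53
72 68.94 [8.81 0.42 2.99] 8.65 19.48
75 71.95 [9.03 0.27 3.13] 8.69 20.43
78 74.94 [8.52 0.34 3.15] 8.84 21.38
81 77.99 [8.53 0.19 2.89] 8.84 22.33
84 80.98 [8.44 0.23 3.1 ] 8.74 23.28
87 84.03 [8.77 0.44 3.07] 8.63 24.23
90 86.99 [8.54 0.29 3.15] 8.56 25.18
93 89.74 [8.99 0.09 3.12] 8.56 26.13
94 90.24 [9.87 0.17 2.66] 8.56 26.45
95 90.68 [10.76  0.11  1.96] 8.61 26.77
96 90.98 [11.66 -0.    1.59] 8.62 27.08
```

Contact was felt at about 90 mm, with the push up by 3 N. I'll take one small step more, unload the arm's elastic push gently, then release.

```bash
python3 - <<'E'
from h import *
def show(t):
    m=meas(8); e=(np.array(read_eef_pos())[:2]-B)@U*1000+166
    print(t,round(e,2),np.round(m,2),round(read_time_s(),2)); return m[0]
to(.0965,.01); f=show(96.5)
s=96.5
while f>2 and s>90.5:
    s-=.5; to(s/1000,.01); f=show(s)
im,P=snap('side','side_pre_rel.png'); 
move_gripper(.05); show('open')
pause(.3)
p=np.array(read_eef_pos()); p[2]=.022
snap('wrist','w_rel.png')
E
python3 - <<'E'
import cv2
im=cv2.imread('pics/side_pre_rel.png')[150:290,200:400]
cv2.imwrite('pics/spc.png',cv2.resize(im,None,fx=4,fy=4,interpolation=cv2.INTER_CUBIC))
E
```

```text
96.5 91.06 [12.53 -0.34  1.02] 27.4
96.0 91.04 [11.67 -0.15  1.6 ] 27.72
95.5 91.02 [11.19  0.2   2.3 ] 28.03
95.0 91.01 [9.96 0.5  2.6 ] 28.35
94.5 91.03 [9.45 0.47 3.33] 28.67
94.0 91.01 [8.31 0.48 3.92] 28.98
93.5 91.0 [8.04 0.88 4.56] 29.3
93.0 91.0 [6.7  1.01 5.18] 29.62
92.5 91.02 [5.98 1.17 5.47] 29.93
92.0 90.99 [5.09 1.42 6.24] 30.25
91.5 90.98 [4.3  1.51 6.86] 30.57
91.0 90.94 [3.72 1.7  7.08] 30.88
90.5 90.94 [2.85 1.58 7.4 ] 31.2
open 91.91 [-0.05  0.2  -0.33] 31.65
```

View pics/w_rel.png

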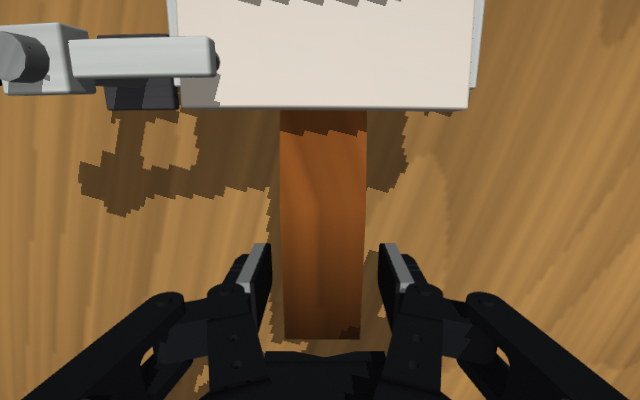

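View pics/spc.png

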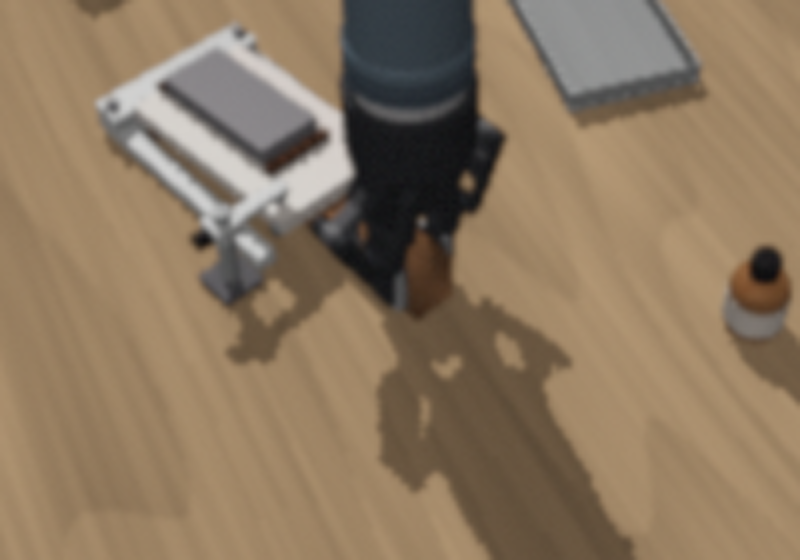

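The jaws are open at columns 268 and 380, clear of the wedge (283–362). The wedge lies straight under the bar, and the board is up at the pointer (215,60). Unloading moved the wedge less than 0.15 mm. Next I'll retreat upward and check.

```bash
python3 - <<'E'
from h import *
p=np.array(read_eef_pos())
im0,P0=snap('wrist')
movel((p[0],p[1],.06),speed=.05); 
q=p[:2]-.02*U; movel((*q,.25),speed=.15); print(np.round(read_ft_force(),1))
q=p[:2]-.2*U; move_ptp((*q,.2),down(YAW)); pause(.5)
a,P=snap('side','side_end.png'); pause(1.); b,_=snap('side')
print('moved px',(abs(a.astype(int)-b).max(2)>25).sum(),read_time_s())
# wedge tip expected vs grip from scene
for d in tip_of('side','wedge_grip')[:3]: print(np.round(d['at']),d['confidence'],onz(P,d['at'],.019), (onz(P,d['at'],.019)[:2]-B)@U*1000+156)
im=cv2.imread('pics/side_end.png')[150:270,200:360]
cv2.imwrite('pics/sec.png',cv2.resize(im,None,fx=5,fy=5,interpolation=cv2.INTER_CUBIC))
E
```

```text
[-0.7 -0.8  0.3]
moved px 23 36.7333
[438. 315.] 0.82 [ 0.69163146 -0.33937118  0.019     ] -289.09251051063563
[253. 343.] 0.79 [ 0.34272451 -0.226196    0.019     ] -78.85203090631722
[300. 218.] 0.72 [0.5522635 0.0089534 0.019    ] 84.75918967962848
```

View pics/sec.png

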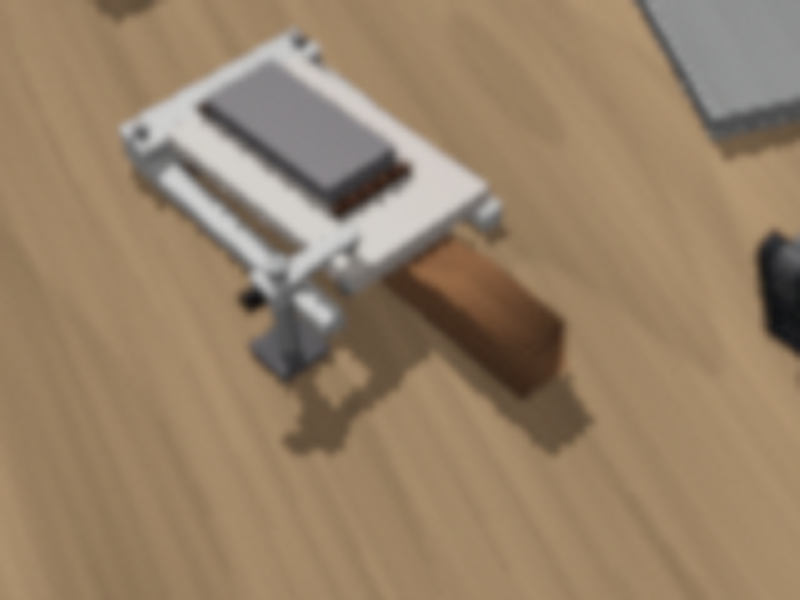

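```bash
python3 - <<'E'
from h import *
for f in ('w_pre.png','w_rel.png'):
    g=cv2.imread('pics/'+f)[:,:,2].astype(float)[328:350,300:340].mean(1)
    d=abs(np.diff(g)); print(f,g.round(0).astype(int).tolist())
P=dict(np.load('P_pre.npz'))
print([(onz(P,(322,r),.038)[:2]-B)@U*1000 for r in (338,339,342)])
E
```

```text
w_pre.png [48, 47, 46, 46, 45, 44, 43, 42, 42, 41, 41, 47, 69, 83, 83, 83, 83, 83, 83, 83, 83, 83]
w_rel.png [56, 55, 54, 54, 53, 52, 52, 51, 50, 49, 49, 65, 83, 86, 93, 97, 96, 95, 96, 95, 94, 94]
[np.float64(-207.31533522479936), np.float64(-207.80333935582743), np.float64(-209.27492534712883)]
```

```bash
python3 -c "
from h import *
sign_off(); print(read_time_s())"
```

```text
the job is handed in; nothing more can be done
the job is handed in; nothing more can be done
```

I slid the brown wedge under the front bar midway between the pegs and pushed until the board met the pointer, then released it and handed the job in. No verdict came back.

**Contact:** The push held steady at about 8.6 N while the board lifted. It began to climb with the tip about 90 mm past the bar, and I stopped at 91 mm with a 12.5 N push. That rise of about 4 N puts roughly 3–5 N on the pointer, by the given ratio; I had no direct reading of it.

**Release:** I eased the arm's push back to 2.9 N, and the wedge stayed put to within 0.15 mm. Then I opened the jaws and backed the arm away. The last picture shows the wedge in place, the board raised at the pointer, and the robot clear. The clock was about 37 s just before hand-in.

**Checks that disagreed:**
- **Wedge position after release:** the side-camera network put the tip at 85 mm past the bar instead of 91, which I took as its usual error.
- **Movement on release:** the tool moved forward about 1 mm when the jaws opened, but the wedge kept its place in the wrist picture. The wedge may have gone forward by up to 1 mm, which would put about 7 N on the pointer, still under the 12 N limit.
- **Stillness:** two side pictures 1 s apart differed in 23 pixels. I took this as noise and did not look into it.

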